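# Strip the dough-cutter shaft for washing

### The arm

A 7-joint arm with a two-finger parallel gripper is mounted at the origin on the work surface. World frame = base frame: x ahead of the robot, y to its left, z up, the work surface at z = 0. Lengths are in m, angles in rad, forces in N, time in s.
With the tool pointing down it reaches from about 0.425 to 0.925 m from the base axis. Payload 6.8 kg.
Tool frame: the origin (TCP) lies at the very end of the fingers, on their centre line; the grasp point (between the pads) lies 19 mm behind it; z points along the fingers, y is the line along which they close (so a half turn about z gives the same grasp; the last joint's range is limited). The gripper opens to 85 mm and grips with 20 to 120 N. Pads are 22 mm wide; open, the fingers measure 114 mm over their backs; the gripper's body (76 mm by 85 mm) begins 54 mm behind the grasp point. The pads swing forward as they close: fully open they stand 13 mm farther back than shut.
Start: joints at [1.118, 0.477, 0.022, 1.555, -0.011, 1.109, -0.083], TCP at [0.228, -0.635, 0.231] pointing down, gripper open.
Joint ranges: [-2.96, 2.96], [-0.34, 2.1], [-1.41, 1.46], [0.24, 2.44], [-1.37, 4.51], [0.17, 1.92], [-2.96, 2.96]. Speed limits (rad/s): [2.39, 2.39, 3.14, 3.14, 3.14, 3.14, 3.14].

### API

Orientations are given as a rotation vector (axis times angle).
In Python, from bench import r gives the robot as it stands.
- The arm moves only by the shell command python3 -m jog 'ROWS' [FORCE]. ROWS is JSON, a list of rows, each an object of numbers: "fingers": the finger opening in m, from 0 to 0.0854; "x", "y", "z": the shift along the tool's x, y, z in m; "rx", "ry", "rz": the turn, a rotation vector about the tool's x, y, z in degrees. In form: [{"fingers": .., "x": .., "y": .., "z": .., "rx": .., "ry": .., "rz": ..}, ...]. A call has 1 to 8 rows; each row shifts and turns the commanded pose from where the row before left it, along the tool's axes as they then stand; what a row does not reach is not made up. A row lasts 1/8 s, in which the tool goes at most 62.5 mm and 10.7 degrees, less where a joint would pass 70% of its speed; a pose out of reach is approached as far as the arm can. A call is refused whole if a number of a shift passes 0.0625 or a number of a turn 10.7, either way. A call with a gripper value outside its range is refused whole. The fingers move at their own pace and stop on an object; FORCE is the grip in N (left out, the last holds). Time passes only in rows, so rows that do not move let the fingers close. It gives the time, the measured TCP pose, the force, the opening and the grip force at its end, in the units of the state.
- r.get_obs(): the state, without advancing time (a new reading comes with each control period).
- r.grab_frame(name): name is "side" or "top"; returns (picture, depth): 480x640x3 uint8, red, green, blue; 480x640 float32, m along the optical axis (not along the pixel's ray), 0 where there is no reading.
- r.get_calibration(name): a dict with "mtx" (3x3 intrinsics, pixels), "extrinsics" (4x4, takes a point from camera to world coordinates). Camera axes: x right, y down, z forward; pixel columns grow to the right and rows downward; lengths in m; the calibration is good to about 2 mm. A picture is of the moment at which its call begins. get_calibration takes no time and is no camera call.
- r.hand_in(): hands the job in; it is judged then, once.
Trained networks look in the newest picture that a camera, given by its name, has taken for a name from the list of things; names that differ only in an ending like _2 or _b are one class to them, and where a whole thing is asked for, a point or a joint stands for the part that bears it (a point fixed in the world has none). Each returns a list of dicts, best first, with "score" (0 to 1); they miss things now and then, are a little off and sometimes report something else, mostly with a low value. They report only what shows in the picture. A call takes as long as a camera call. They do not tell look-alikes from the thing itself.
- r.search_frame(target, camera): "xyz" ([x, y, z] in m, in world coordinates, good to about 4 mm: the middle of the surface that is visible of it).
- r.landmark_of(target, camera): "xyz" ([x, y, z] in m, in world coordinates, good to about 4 mm: a listed point, or the origin of a listed thing).
The state is a dict: "clock": time; "joints": joint angles; "qvel": joint speeds; "tau": joint torques, N m; "tcp_pos": TCP position; "orientation": TCP orientation; "contact_force": force on the tool from outside, world axes, zero at the start; "moment": the same for the moment, N m; "grip_width": finger opening in m; "gripper_force": force on a finger pad.
Only numpy, scipy, OpenCV 4.12 (cv2) and the standard library are available. Lean on these libraries where they do the work, as an engineer would, in place of code of your own. Each camera call takes 0.05 s, during which the arm holds its last target. There are 200 camera calls.

### The job

Strip the dough-cutter shaft for washing. First slide the stop collar off the open end of the shaft and set it down gently across the two rods of the raised, sloped draining rack, its bore running along the rods, while the other parts are still on the shaft. Then slide the two disc cutters and the spacer off the same end into the trough, so that all three lie in the trough in line with the shaft and clear of its end; let nothing fall on the table and leave the bottle, jar, brush and bowl where they are.

Things in the scene. Friction and masses are not known exactly. Their poses are not given: they have to be found in the camera images.
- stand: Fixed stand: steel base plate 120 x 570 mm, 18 mm high, carrying the cutter shaft and the trough. Origin on the table below the shaft's open end; z up, +y along the shaft from its open end (y = 0) to a 42 mm shoulder at y = 280 mm and the grey bearing block (88 mm wide, 184 mm high, y = 292 to 357 mm).
- shaft_end (a point): Centre of the open end of the horizontal steel shaft, which is 30 mm in diameter with its axis 140 mm above the table; axes as stand, so parts come off towards -y.
- trough_floor (a point): Middle of the inner floor of the open trough in line beyond the shaft's end, 90 mm above the table; axes as stand. Stand y from +6 to -179 mm, 92 mm wide inside, side and far end walls 34 mm high, near end open. Two 6 mm rods along its floor, 40 mm apart, keep round parts from rolling. Pushed off the shaft, cutters drop 3 mm and the spacer 15 mm on to these rods.
- collar_mid (a point): Centre of the stop collar, a dark steel ring 56 mm in diameter, 26 mm long, 33 mm bore along its y axis, about 0.3 kg; its clamp screw is slack, so it slides freely. It hangs on the shaft (centre 1.5 mm below the shaft axis), nearest the open end, 30 to 60 mm from it.
- cutter_a_mid (a point): Centre of a disc cutter: white hub 64 mm in diameter, 40 mm long, with a steel disc 84 mm in diameter, 5 mm thick at each end; 33 mm bore along its y axis; about 0.45 kg. It hangs loose on the shaft. Two cutters and the spacer sit behind the collar in any order; at least 45 mm of bare shaft is left between the last one and the shoulder.
- cutter_b_mid (a point): Centre of the second disc cutter, the same as the first.
- spacer_mid (a point): Centre of the spacer: a plain white sleeve 64 mm in diameter, 40 mm long, 33 mm bore along its y axis, about 0.14 kg, loose on the shaft.
- drip_rail: Fixed draining rack: drip tray 96 x 170 mm, 12 mm high, carrying two parallel steel rods 8 mm in diameter, 36 mm apart centre to centre, 144 mm long along its y axis, turned up 12 mm at the ends. The rods slope 8 degrees, the +y end higher. Origin on the table at its middle, z up.
- rail_mid (a point): Point midway between the two rods (between their axes) at their middle, 105 mm above the table; axes as drip_rail. A collar resting on the rods there has its centre about 26 mm above it.
- sanitiser: Bystander: white plastic bottle 64 mm in diameter, 165 mm high, beside the trough. Origin at its underside.
- pastry_brush: Bystander: pastry brush 190 mm long, 42 mm wide, 20 mm high, lying on the table beside the shaft. Origin under its middle, handle to its -x.
- jar: Bystander: full jar with a white lid, 76 mm in diameter, 110 mm high, between the trough and the robot. Origin at its underside.
- bowl: Bystander: metal bowl 116 mm in diameter, 50 mm high. Origin at its underside.
Things that resemble listed ones, but are neither listed nor needed, are in the scene too. Of the things shaped like the part that bears collar_mid, the dark steel one is meant.

How it is judged:
On the way, in this order (a step that is already met when the one before it is completed fails the run):
1. the stop collar rests on the two rods of the draining rack while the two cutters and the spacer are all still on the shaft (x of collar_mid in the frame of rail_mid between -0.01 and 0.01 m and y of collar_mid in the frame of rail_mid between -0.065 and 0.065 m and z of collar_mid in the frame of rail_mid between 0.014 and 0.044 m and angle between the y axis of collar and the y axis of drip_rail, either way round below 0.45 rad and y of each of cutter_a_mid, cutter_b_mid, spacer_mid in the frame of shaft_end above 0.02 m and horizontal distance between each of cutter_a_mid, cutter_b_mid, spacer_mid and shaft_end below 0.28 m and linear speed of collar below 0.04 m/s and angular speed of collar below 0.8 rad/s and contact force between the fingers and collar below 0.3 N), for 0.2 s.
2. the two cutters and the spacer lie in the trough, clear of the shaft's end (y of cutter_a_mid in the frame of shaft_end between -0.165 and -0.017 m and x of cutter_a_mid in the frame of shaft_end between -0.025 and 0.025 m and z of cutter_a_mid in the frame of trough_floor between 0.026 and 0.058 m and angle between the y axis of each of cutter_a, cutter_b, spacer and the y axis of stand, either way round below 0.4 rad and y of cutter_b_mid in the frame of shaft_end between -0.165 and -0.017 m and x of cutter_b_mid in the frame of shaft_end between -0.025 and 0.025 m and z of cutter_b_mid in the frame of trough_floor between 0.026 and 0.058 m and y of spacer_mid in the frame of shaft_end between -0.165 and -0.017 m and x of spacer_mid in the frame of shaft_end between -0.025 and 0.025 m and z of spacer_mid in the frame of trough_floor between 0.026 and 0.058 m), for 0.2 s.
At the end, for the whole second after the job is handed in: Collar at rest on the rods: within 10 mm of their midline, 65 mm of their middle, bore within 0.45 rad of them. Cutters and spacer at rest in the trough, centres 17-165 mm past the shaft end, within 25 mm of its line and 0.4 rad of it. Bystanders moved under 20 mm (all of step 2 and x of collar_mid in the frame of rail_mid between -0.01 and 0.01 m and y of collar_mid in the frame of rail_mid between -0.065 and 0.065 m and z of collar_mid in the frame of rail_mid between 0.014 and 0.044 m and angle between the y axis of collar and the y axis of drip_rail, either way round below 0.45 rad and linear speed of each of collar, cutter_a, cutter_b, spacer below 0.04 m/s and angular speed of each of collar, cutter_a, cutter_b, spacer below 0.8 rad/s and distance of each of sanitiser, pastry_brush, jar, bowl from where it was at the start of the episode below 0.02 m); the robot touches nothing.
It fails at once if the collar, a cutter or the spacer falls off on to the table (height (world z) of any of collar_mid, cutter_a_mid, cutter_b_mid, spacer_mid below 0.085 m).
It fails at once if the collar is dropped or thrown instead of set down gently (faster than 1.2 m/s) (linear speed of collar above 1.2 m/s).
It fails at once if the bottle, jar, brush or bowl is moved by more than 20 mm (distance of any of sanitiser, pastry_brush, jar, bowl from where it was at the start of the episode above 0.02 m).
It also fails if it takes over 56 s, if anything falls off the work surface, if the arm or the gripper's body presses on something with over 40 N, if the wrist force passes 120 N, or if a joint passes its speed limit or range.

## Working session

There is one attempt and no reset: what is moved stays moved. The work goes in short steps, Python scripts to look and compute and a shell command to move; the robot and the scene stay as the last step left them, time stands still between calls to the robot, and variables do not carry over. Pictures are saved under pics/ and viewed, at most 12 in all, crops included, and the job is handed in when it is done.

```bash
mkdir -p pics
cat > h.py <<'E'
from bench import r
import numpy as np, cv2
from scipy.spatial.transform import Rotation as R
def snap(c,f):
    im,d=r.grab_frame(c); cv2.imwrite('pics/'+f,im[:,:,::-1]); np.save(f'pics/{c}.npy',d); np.save(f'pics/{c}_im.npy',im); return im,d
def cloud(c,d):
    k=r.get_calibration(c);K=np.array(k['mtx']);T=np.array(k['extrinsics'])
    v,u=np.mgrid[:480,:640]
    p=np.stack([(u-K[0,2])/K[0,0]*d,(v-K[1,2])/K[1,1]*d,d],-1)
    return p@T[:3,:3].T+T[:3,3]
def proj(c,p):
    k=r.get_calibration(c);K=np.array(k['mtx']);T=np.linalg.inv(np.array(k['extrinsics']))
    q=K@(T[:3,:3]@np.array(p)+T[:3,3]);return (q[:2]/q[2]).round().astype(int)
E
python3 - <<'E'
from h import *
np.set_printoptions(precision=4,suppress=True)
for c in('side','top'):
    snap(c,c+'0.png'); print(c,np.array(r.get_calibration(c)['extrinsics'])[:3,3])
    for t in 'stand shaft_end trough_floor collar_mid cutter_a_mid spacer_mid drip_rail rail_mid sanitiser pastry_brush jar bowl'.split():
        print(t,[(np.round(o['xyz'],3).tolist(),round(o['score'],2),proj(c,o['xyz']).tolist()) for o in r.landmark_of(t,c)[:4]])
o=r.get_obs();print(o)
E
```

```text
side [-0.0652  0.7579  1.0342]
stand [([0.484, 0.07, -0.002], 0.83, [313, 316])]
shaft_end [([0.481, 0.071, 0.143], 0.76, [313, 270])]
trough_floor [([0.502, -0.016, 0.095], 0.97, [331, 258])]
collar_mid [([0.471, 0.123, 0.135], 0.64, [301, 290]), ([0.349, -0.003, 0.024], 0.55, [385, 316])]
cutter_a_mid [([0.45, 0.218, 0.138], 0.72, [278, 324])]
spacer_mid []
drip_rail [([0.494, -0.304, 0.002], 0.67, [401, 223])]
rail_mid [([0.714, -0.27, 0.002], 0.68, [323, 196]), ([0.493, -0.304, 0.11], 0.56, [406, 189])]
sanitiser [([0.637, 0.026, 0.001], 0.62, [273, 273])]
pastry_brush [([0.562, 0.282, 0.001], 0.64, [219, 361])]
jar [([0.382, -0.163, 0.001], 0.55, [410, 274])]
bowl [([0.716, -0.272, 0.001], 0.72, [323, 196])]
top [ 0.3107 -0.0176  1.2048]
stand [([0.716, -0.268, 0.0], 0.72, [415, 185]), ([0.45, 0.22, 0.142], 0.71, [186, 306]), ([0.483, 0.073, 0.0], 0.6, [269, 295])]
shaft_end [([0.481, 0.071, 0.141], 0.64, [264, 286])]
trough_floor [([0.501, -0.012, 0.092], 0.84, [307, 277])]
collar_mid [([0.348, 0.001, 0.029], 0.85, [305, 355]), ([0.47, 0.126, 0.14], 0.79, [235, 293])]
cutter_a_
[... 284 characters left out ...]
001], 0.9, [288, 225])]
pastry_brush [([0.568, 0.278, 0.002], 0.83, [174, 261])]
jar [([0.384, -0.158, -0.001], 0.57, [378, 335])]
bowl [([0.715, -0.268, -0.0], 0.72, [415, 185])]
{'clock': 1.3, 'joints': array([ 1.1179,  0.477 ,  0.0224,  1.5554, -0.0115,  1.1093, -0.0831]), 'qvel': array([ 0.0003, -0.0034, -0.0019,  0.0005, -0.0001, -0.0017, -0.0002]), 'tau': array([ -0.0011, -59.6319,   1.6061, -28.1542,   0.0124,   0.0017,
        -0.    ]), 'tcp_pos': array([ 0.2282, -0.6353,  0.2313]), 'orientation': array([3.095 , 0.5389, 0.    ]), 'contact_force': array([-0.1401, -0.1532, -0.1296]), 'moment': array([-0.0189, -0.0018, -0.0485]), 'gripper_force': 0.0, 'grip_width': 0.08535784972403375}
```

View pictures.

View pics/top0.png

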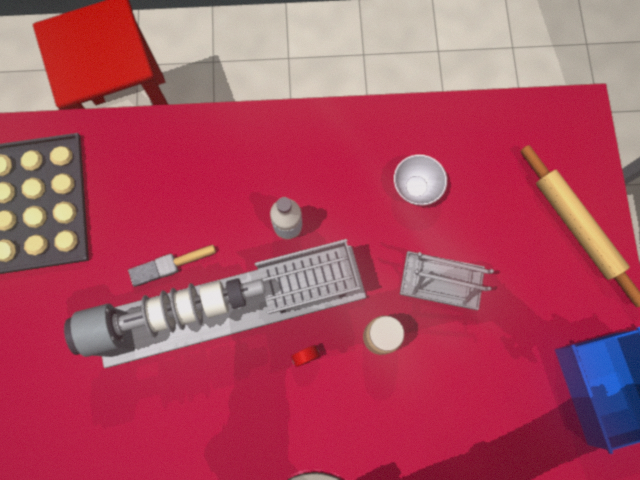

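View pics/side0.png

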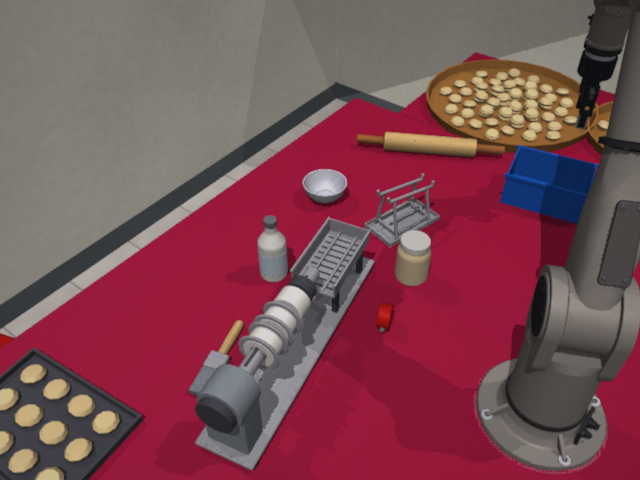

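Run:
```python
from h import *
np.set_printoptions(precision=4,suppress=True)
im=np.load('pics/top_im.npy');d=np.load('pics/top.npy')
a=cv2.resize(im[240:380,140:320],None,fx=3.2,fy=3.2,interpolation=3)
b=cv2.resize(im[235:315,390:505],None,fx=4,fy=4,interpolation=3)
cv2.imwrite('pics/crop1.png',np.vstack([cv2.copyMakeBorder(a,0,0,0,0,0),])[:,:,::-1])
for c in('top','side'):
    d=np.load(f'pics/{c}.npy');P=cloud(c,d).reshape(-1,3)
    # shaft parts: above z 0.1, around the line
    Q=P[(P[:,2]>.148)&(P[:,2]<.2)&(abs(P[:,0]-.46)<.07)&(P[:,1]>.06)&(P[:,1]<.3)]
    e,f=np.array([.481,.071]),np.array([-np.sin(.2),np.cos(.2)])
    for it in range(3):
        s=(Q[:,:2]-e)@f; 
        bins=np.arange(0,.24,.006); 
        rows=[]
        for b0 in bins:
            m=(s>=b0)&(s<b0+.006)
            if m.sum()>4:
                q=Q[m]; t=(q[:,:2]-e)@np.array([f[1],-f[0]]);top=t[q[:,2]>q[:,2].max()-.006]
                rows.append((b0+.003,(top.min()+top.max())/2,t.min(),t.max(),q[:,2].max()))
        break
    print(c);print(np.array(rows))
    Q=P[(P[:,2]>.085)&(P[:,2]<.16)&(abs(P[:,0]-.495)<.1)&(abs(P[:,1]+.305)<.11)]
    print('rack',len(Q)); 
    for y0 in np.arange(-.40,-.21,.01):
        q=Q[(Q[:,1]>=y0)&(Q[:,1]<y0+.01)]
        if len(q)>3:
            m=q[:,0].mean(); A,B=q[q[:,0]<m],q[q[:,0]>=m]; print(round(y0+.005,3),len(q),np.median(A[:,[0,2]],0),np.median(B[:,[0,2]],0))
```

```text
top
[[ 0.003   0.0003 -0.0126  0.0133  0.1588]
 [ 0.009  -0.0005 -0.0122  0.0141  0.159 ]
 [ 0.015   0.0005 -0.0112  0.0125  0.158 ]
 [ 0.021   0.0009 -0.0129  0.013   0.1583]
 [ 0.027   0.0001 -0.0128  0.0134  0.1611]
 [ 0.033   0.0006 -0.0126  0.0141  0.1587]
 [ 0.039   0.002  -0.0134  0.0137  0.1601]
 [ 0.045   0.0011 -0.0258  0.0261  0.1715]
 [ 0.051   0.0001 -0.025   0.0256  0.1701]
 [ 0.057   0.0004 -0.0263  0.0268  0.1714]
 [ 0.063  -0.0005 -0.0255  0.026   0.1707]
 [ 0.069   0.0005 -0.0262  0.0254  0.1692]
 [ 0.075   0.0002 -0.012   0.0116  0.1582]
 [ 0.081   0.0007 -0.0302  0.0285  0.1735]
 [ 0.087   0.     -0.0313  0.0307  0.1748]
 [ 0.093  -0.0002 -0.0304  0.0296  0.1749]
 [ 0.099  -0.0022 -0.0308  0.03    0.1754]
 [ 0.105   0.0001 -0.031   0.0296  0.1743]
 [ 0.111  -0.0011 -0.0315  0.0306  0.1736]
 [ 0.117  -0.0009 -0.0296  0.0302  0.1739]
 [ 0.123  -0.0019 -0.014   0.0119  0.1582]
 [ 0.129  -0.0012 -0.0105  0.0123  0.1598]
 [ 0.135  -0.0032 -0.04    0.039   0.1825]
 [ 0.141   0.0012 -0.0356  0.029   0.1767]
 [ 0.147  -0.0018 -0.0312  0.0298  0.1741]
 [ 0.153   0.0011 -0.
[... 2880 characters left out ...]
4896 0.1058] [0.4939 0.1038]
-0.375 32 [0.4566 0.1039] [0.4918 0.0995]
-0.365 25 [0.4573 0.0995] [0.4954 0.0944]
-0.355 33 [0.4593 0.0981] [0.4975 0.1024]
-0.345 26 [0.463  0.1004] [0.5022 0.1021]
-0.335 18 [0.4648 0.104 ] [0.5036 0.1046]
-0.325 18 [0.4686 0.1074] [0.5056 0.1068]
-0.315 23 [0.472  0.1062] [0.5085 0.1066]
-0.305 19 [0.4739 0.1084] [0.5094 0.1113]
-0.295 25 [0.4762 0.1091] [0.5125 0.1122]
-0.285 21 [0.4796 0.1099] [0.5152 0.1121]
-0.275 21 [0.482  0.1127] [0.5176 0.1118]
-0.265 33 [0.485  0.1138] [0.5223 0.1133]
-0.255 44 [0.4872 0.1129] [0.5254 0.1033]
-0.245 54 [0.4876 0.104 ] [0.5254 0.1188]
-0.235 30 [0.4917 0.1193] [0.529  0.1257]
-0.225 12 [0.4934 0.1303] [0.4966 0.1265]
```

View pics/crop1.png

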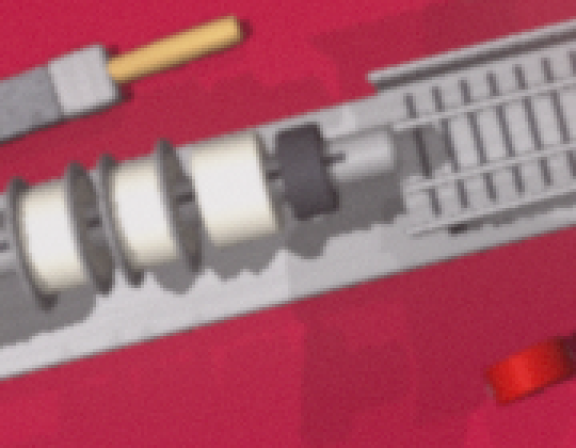

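Candidates for the collar: the dark ring on the shaft at top px (235,293) and a red ring on the table at top px (305,355). The crop confirms that the dark steel one is on the shaft, nearest the open end, so that is the one. Order behind it: spacer, cutter, cutter. Shaft end is about (0.4815, 0.071) at yaw 0.21. Rack middle is about (0.493, -0.305) at yaw -0.26, with rod tops 0.109 high as expected.

```bash
cat >> h.py <<'E'
def rot(yaw,pitch=0):
    # tool y at world yaw, tool x along part bore, tool z down; pitch raises tool x
    c,s=np.cos(yaw),np.sin(yaw); M=np.array([[-s,c,0],[c,s,0],[0,0,-1.]]).T
    return M@R.from_rotvec([0,pitch,0]).as_matrix()
def plan(pos,Rg,n,cyl=False):
    o=r.get_obs(); p0=np.array(o['tcp_pos']); R0=R.from_rotvec(o['orientation']); w=(R0.inv()*R.from_matrix(Rg)).as_rotvec()
    c=lambda p:np.array([np.hypot(p[0],p[1]),np.arctan2(p[1],p[0]),p[2]])
    def at(f):
        if not cyl: return p0+f*(np.array(pos)-p0)
        q=c(p0)+f*(c(pos)-c(p0)); return np.array([q[0]*np.cos(q[1]),q[0]*np.sin(q[1]),q[2]])
    for i in range(n):
        Ri=R0*R.from_rotvec(w*i/n)
        print('shift mm',(Ri.inv().apply(at((i+1)/n)-at(i/n))*1000).round(1),'turn',np.degrees(w/n).round(2))
    print('t',o['clock'],'p',p0.round(4),'y-yaw',np.arctan2(*R0.as_matrix()[1::-1,1]).round(3),'F',np.round(o['contact_force'],1),'w',round(o['grip_width'],4))
E
python3 -c "
from h import *
plan((.470,.126,.21),rot(.21),16,True)"
```

```text
shift mm [ 61.6 -14.6   1.3] turn [ 0.    0.   -5.14]
shift mm [ 60.4 -14.8   1.3] turn [ 0.    0.   -5.14]
shift mm [ 59.3 -14.9   1.3] turn [ 0.    0.   -5.14]
shift mm [ 58.2 -15.1   1.3] turn [ 0.    0.   -5.14]
shift mm [ 57.  -15.2   1.3] turn [ 0.    0.   -5.14]
shift mm [ 55.9 -15.3   1.3] turn [ 0.    0.   -5.14]
shift mm [ 54.7 -15.4   1.3] turn [ 0.    0.   -5.14]
shift mm [ 53.6 -15.5   1.3] turn [ 0.    0.   -5.14]
shift mm [ 52.5 -15.6   1.3] turn [ 0.    0.   -5.14]
shift mm [ 51.3 -15.7   1.3] turn [ 0.    0.   -5.14]
shift mm [ 50.2 -15.8   1.3] turn [ 0.    0.   -5.14]
shift mm [ 49.  -15.8   1.3] turn [ 0.    0.   -5.14]
shift mm [ 47.9 -15.9   1.3] turn [ 0.    0.   -5.14]
shift mm [ 46.7 -16.    1.3] turn [ 0.    0.   -5.14]
shift mm [ 45.6 -16.    1.3] turn [ 0.    0.   -5.14]
shift mm [ 44.5 -16.1   1.3] turn [ 0.    0.   -5.14]
t 1.3 p [ 0.2282 -0.6353  0.2313] y-yaw -1.226 F [-0.1 -0.2 -0.1] w 0.0854
```

```bash
python3 -m jog '[{"x":0.060,"y":-0.0145,"rz":-5.1},{"x":0.060,"y":-0.015,"rz":-5.1},{"x":0.059,"y":-0.015,"rz":-5.1},{"x":0.058,"y":-0.015,"rz":-5.1},{"x":0.057,"y":-0.015,"rz":-5.1},{"x":0.056,"y":-0.015,"rz":-5.1},{"x":0.055,"y":-0.015,"rz":-5.1},{"x":0.054,"y":-0.015,"rz":-5.1}]' 30
python3 -c "
from h import *
plan((.470,.126,.21),rot(.21),8,True)"
```

```text
shift mm [120.5 -34.8   2.7] turn [  0.     0.   -10.28]
shift mm [115.9 -35.1   2.7] turn [  0.     0.   -10.28]
shift mm [111.3 -35.4   2.7] turn [  0.     0.   -10.28]
shift mm [106.7 -35.7   2.7] turn [  0.     0.   -10.28]
shift mm [102.1 -35.8   2.7] turn [  0.     0.   -10.28]
shift mm [ 97.6 -35.9   2.7] turn [  0.     0.   -10.28]
shift mm [ 93.  -36.    2.7] turn [  0.     0.   -10.28]
shift mm [ 88.4 -36.    2.7] turn [  0.     0.   -10.28]
t 1.3 p [ 0.2282 -0.6353  0.2313] y-yaw -1.226 F [-0.1 -0.2 -0.1] w 0.0854validation failed for argument at $[0]...
```

```bash
python3 -m jog '[{"fingers":0.085,"x":0.060,"y":-0.0145,"z":0,"rx":0,"ry":0,"rz":-5.1},{"fingers":0.085,"x":0.060,"y":-0.015,"z":0,"rx":0,"ry":0,"rz":-5.1},{"fingers":0.085,"x":0.059,"y":-0.015,"z":0,"rx":0,"ry":0,"rz":-5.1},{"fingers":0.085,"x":0.058,"y":-0.015,"z":0,"rx":0,"ry":0,"rz":-5.1},{"fingers":0.085,"x":0.057,"y":-0.015,"z":0,"rx":0,"ry":0,"rz":-5.1},{"fingers":0.085,"x":0.056,"y":-0.015,"z":0,"rx":0,"ry":0,"rz":-5.1},{"fingers":0.085,"x":0.055,"y":-0.015,"z":0,"rx":0,"ry":0,"rz":-5.1},{"fingers":0.085,"x":0.054,"y":-0.015,"z":0,"rx":0,"ry":0,"rz":-5.1}]' 30
python3 -c "
from h import *
plan((.470,.126,.21),rot(.21),8,True)"
```

```text
clock: 2.3
tcp_pos: [0.5158, -0.2692, 0.2315]
orientation: [2.71, 1.588, 0.001]
contact_force: [0.6, -1.2, 0.1]
grip_width: 0.0848
gripper_force: 0.0
shift mm [ 52.4 -15.9   2.7] turn [ 0.01  0.   -5.16]
shift mm [ 51.3 -16.    2.7] turn [ 0.01  0.   -5.16]
shift mm [ 50.1 -16.    2.7] turn [ 0.01  0.   -5.16]
shift mm [ 49.  -16.1   2.7] turn [ 0.01  0.   -5.16]
shift mm [ 47.8 -16.1   2.7] turn [ 0.01  0.   -5.16]
shift mm [ 46.7 -16.2   2.7] turn [ 0.01  0.   -5.16]
shift mm [ 45.5 -16.2   2.7] turn [ 0.01  0.   -5.16]
shift mm [ 44.4 -16.2   2.7] turn [ 0.01  0.   -5.16]
t 2.3 p [ 0.5158 -0.2692  0.2315] y-yaw -0.511 F [ 0.6 -1.2  0.1] w 0.0848
```

```bash
python3 -m jog '[{"fingers":0.085,"x":0.052,"y":-0.016,"z":0.0025,"rx":0,"ry":0,"rz":-5.1},{"fingers":0.085,"x":0.051,"y":-0.016,"z":0.0025,"rx":0,"ry":0,"rz":-5.1},{"fingers":0.085,"x":0.050,"y":-0.016,"z":0.0025,"rx":0,"ry":0,"rz":-5.1},{"fingers":0.085,"x":0.049,"y":-0.016,"z":0.0025,"rx":0,"ry":0,"rz":-5.1},{"fingers":0.085,"x":0.048,"y":-0.016,"z":0.0025,"rx":0,"ry":0,"rz":-5.1},{"fingers":0.085,"x":0.046,"y":-0.016,"z":0.0025,"rx":0,"ry":0,"rz":-5.1},{"fingers":0.085,"x":0.042,"y":-0.016,"z":0.0025,"rx":0,"ry":0,"rz":-5.1},{"fingers":0.085,"x":0.035,"y":-0.016,"z":0.0025,"rx":0,"ry":0,"rz":-5.1}]'
python3 -c "
from h import *
plan((.470,.126,.119),rot(.21),2)"
```

```text
clock: 3.3
tcp_pos: [0.4727, 0.1127, 0.2115]
orientation: [1.986, 2.434, 0.001]
contact_force: [-0.2, -0.2, -0.4]
grip_width: 0.0852
gripper_force: 0.0
shift mm [ 6.8 -0.  46.3] turn [ 0.03 -0.01 -0.22]
shift mm [ 6.8  0.  46.3] turn [ 0.03 -0.01 -0.22]
t 3.3 p [0.4727 0.1127 0.2115] y-yaw 0.202 F [-0.2 -0.2 -0.4] w 0.0852
```

```bash
python3 -m jog '[{"fingers":0.085,"x":0.0135,"y":0,"z":0,"rx":0,"ry":0,"rz":-0.5},{"fingers":0.085,"x":0,"y":0,"z":0.045,"rx":0,"ry":0,"rz":0},{"fingers":0.085,"x":0,"y":0,"z":0.030,"rx":0,"ry":0,"rz":0},{"fingers":0.085,"x":0,"y":0,"z":0.016,"rx":0,"ry":0,"rz":0},{"fingers":0.085,"x":0,"y":0,"z":0,"rx":0,"ry":0,"rz":0}]'
python3 -c "
from h import *
snap('top','t1.png');d=np.load('pics/top.npy');im,_=snap('side','s1.png')
a=cv2.imread('pics/t1.png')[240:350,140:320];b=cv2.imread('pics/s1.png')[200:390,200:400]
cv2.imwrite('pics/v1.png',np.hstack([cv2.resize(a,(400,300)),cv2.resize(b,(400,300))]))
plan((.470,.126,.119),rot(.21),1)"
```

```text
clock: 3.92
tcp_pos: [0.4705, 0.1234, 0.1197]
orientation: [-1.981, -2.437, 0.002]
contact_force: [0.3, -0.0, -0.8]
grip_width: 0.085
gripper_force: 0.0
shift mm [ 2.2 -1.   2.2] turn [ 0.08 -0.   -0.21]
t 4.025 p [0.4714 0.1241 0.1212] y-yaw 0.206 F [0.  1.1 0.7] w 0.085
```

View pics/v1.png

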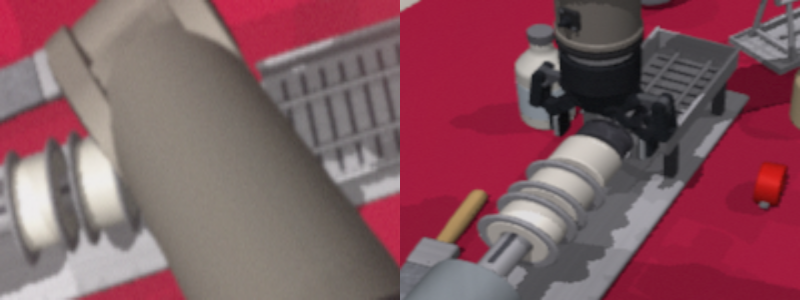

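The side view shows the open fingers straddling the dark collar (side px around (350,235)), with the spacer and cutters behind them. Next I close.

```bash
python3 -m jog '[{"fingers":0.085,"x":0.002,"y":-0.001,"z":0,"rx":0,"ry":0,"rz":0},{"fingers":0.045,"x":0,"y":0,"z":0,"rx":0,"ry":0,"rz":0},{"fingers":0.045,"x":0,"y":0,"z":0,"rx":0,"ry":0,"rz":0},{"fingers":0.045,"x":0,"y":0,"z":0,"rx":0,"ry":0,"rz":0},{"fingers":0.045,"x":0,"y":0,"z":-0.001,"rx":0,"ry":0,"rz":0},{"fingers":0.045,"x":0,"y":0,"z":-0.0005,"rx":0,"ry":0,"rz":0}]' 40
```

```text
clock: 4.78
tcp_pos: [0.4693, 0.1258, 0.1217]
orientation: [1.98, 2.439, 0.001]
contact_force: [3.1, 1.0, -2.8]
grip_width: 0.0545
gripper_force: 43.2
```

```bash
python3 -m jog '[{"fingers":0.045,"x":-0.012,"y":0,"z":0,"rx":0,"ry":0,"rz":0},{"fingers":0.045,"x":-0.015,"y":0,"z":0,"rx":0,"ry":0,"rz":0},{"fingers":0.045,"x":-0.015,"y":0,"z":0,"rx":0,"ry":0,"rz":0}]'
```

```text
clock: 5.15
tcp_pos: [0.4782, 0.0834, 0.1219]
orientation: [1.981, 2.438, 0.001]
contact_force: [4.1, 2.1, -1.2]
grip_width: 0.054
gripper_force: 43.3
```

```bash
python3 -m jog '[{"fingers":0.045,"x":-0.020,"y":0.0008,"z":0,"rx":0,"ry":0,"rz":0},{"fingers":0.045,"x":-0.020,"y":0,"z":0,"rx":0,"ry":0,"rz":0},{"fingers":0.045,"x":-0.015,"y":0,"z":0,"rx":0,"ry":0,"rz":0},{"fingers":0.045,"x":0,"y":0,"z":0,"rx":0,"ry":0,"rz":0}]'
python3 -c "
from h import *
snap('side','s2.png');cv2.imwrite('pics/v2.png',cv2.resize(cv2.imread('pics/s2.png')[160:360,220:440],None,fx=2.7,fy=2.7))
print(r.landmark_of('collar_mid','side'))
plan((.470,.126,.119),rot(.21),1)"
```

```text
clock: 5.65
tcp_pos: [0.4891, 0.0288, 0.1213]
orientation: [-1.984, -2.435, 0.003]
contact_force: [-0.3, 2.1, -3.6]
grip_width: 0.0541
gripper_force: 43.1
[{'xyz': [0.4876, 0.0291, 0.135], 'score': 0.87}, {'xyz': [0.3494, -0.0047, 0.0241], 'score': 0.55}]
shift mm [96.8  0.6  2.6] turn [-0.05 -0.02 -0.19]
t 5.75 p [0.4893 0.0311 0.1216] y-yaw 0.207 F [ 0.1  0.5 -3.9] w 0.0541
```

View pics/v2.png

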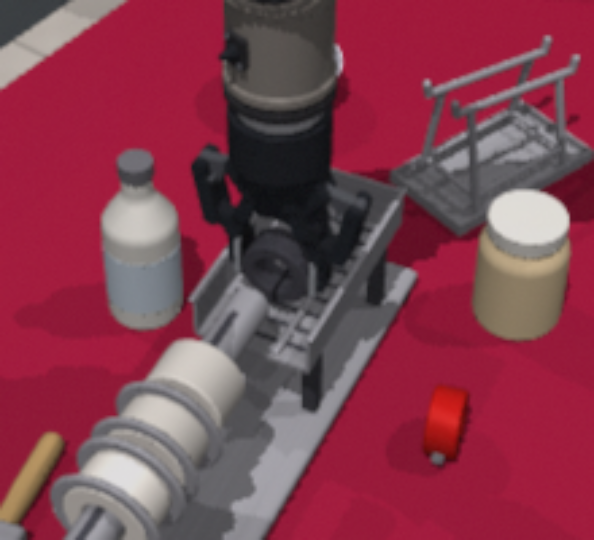

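Held off the end: the collar (crop px (278,262)) is clear of the shaft end (crop px (255,300)) and still in the fingers. Next I lift and carry it to the rack.

```bash
python3 -m jog '[{"fingers":0.045,"x":-0.003,"y":0,"z":-0.020,"rx":0,"ry":0,"rz":0},{"fingers":0.045,"x":0,"y":0,"z":-0.035,"rx":0,"ry":0,"rz":0},{"fingers":0.045,"x":0,"y":0,"z":-0.025,"rx":0,"ry":0,"rz":0}]'
python3 -c "
from h import *
plan((.4936,-.3027,.175),rot(-.26,np.radians(8)),8,True)"
```

```text
clock: 6.12
tcp_pos: [0.4903, 0.0293, 0.2031]
orientation: [1.978, 2.441, 0.001]
contact_force: [0.2, -0.5, -3.5]
grip_width: 0.054
gripper_force: 43.8
shift mm [-39.2   3.7   3.5] turn [-0.23  0.98  3.35]
shift mm [-40.2   2.9   2.8] turn [-0.23  0.98  3.35]
shift mm [-41.1   2.    2.1] turn [-0.23  0.98  3.35]
shift mm [-41.9   1.    1.3] turn [-0.23  0.98  3.35]
shift mm [-42.8   0.1   0.5] turn [-0.23  0.98  3.35]
shift mm [-43.6  -0.9  -0.3] turn [-0.23  0.98  3.35]
shift mm [-44.3  -1.9  -1.2] turn [-0.23  0.98  3.35]
shift mm [-45.1  -2.9  -2. ] turn [-0.23  0.98  3.35]
t 6.125 p [0.4903 0.0293 0.2031] y-yaw 0.209 F [ 0.2 -0.5 -3.5] w 0.054
```

```bash
python3 -m jog '[{"fingers":0.045,"x":-0.039,"y":0.0037,"z":0.0035,"rx":-0.2,"ry":1,"rz":3.35},{"fingers":0.045,"x":-0.040,"y":0.003,"z":0.003,"rx":-0.2,"ry":1,"rz":3.35},{"fingers":0.045,"x":-0.041,"y":0.002,"z":0.002,"rx":-0.2,"ry":1,"rz":3.35},{"fingers":0.045,"x":-0.042,"y":0.001,"z":0.0013,"rx":-0.2,"ry":1,"rz":3.35},{"fingers":0.045,"x":-0.043,"y":0,"z":0.0005,"rx":-0.2,"ry":1,"rz":3.35},{"fingers":0.045,"x":-0.0435,"y":-0.001,"z":-0.0003,"rx":-0.2,"ry":1,"rz":3.35},{"fingers":0.045,"x":-0.0445,"y":-0.002,"z":-0.001,"rx":-0.2,"ry":1,"rz":3.35},{"fingers":0.045,"x":-0.045,"y":-0.003,"z":-0.002,"rx":-0.2,"ry":1,"rz":3.35}]'
python3 -c "
from h import *
snap('side','s3.png');cv2.imwrite('pics/v3.png',cv2.resize(cv2.imread('pics/s3.png')[100:280,320:500],None,fx=3,fy=3))
print(r.landmark_of('collar_mid','side'))
plan((.4936,-.3027,.130),rot(-.26,np.radians(8)),1)"
```

```text
clock: 7.12
tcp_pos: [0.4931, -0.3037, 0.173]
orientation: [-2.416, -1.855, -0.167]
contact_force: [1.2, -1.1, -2.4]
grip_width: 0.0541
gripper_force: 43.8
[{'xyz': [0.3493, -0.0019, 0.0248], 'score': 0.88}, {'xyz': [0.4915, -0.3093, 0.1897], 'score': 0.8}]
shift mm [ 2.1  2.  42.7] turn [-0.33  0.09 -0.64]
t 7.225 p [ 0.4898 -0.3099  0.1721] y-yaw -0.27 F [-0.8 -0.7 -3.6] w 0.0543
```

View pics/v3.png

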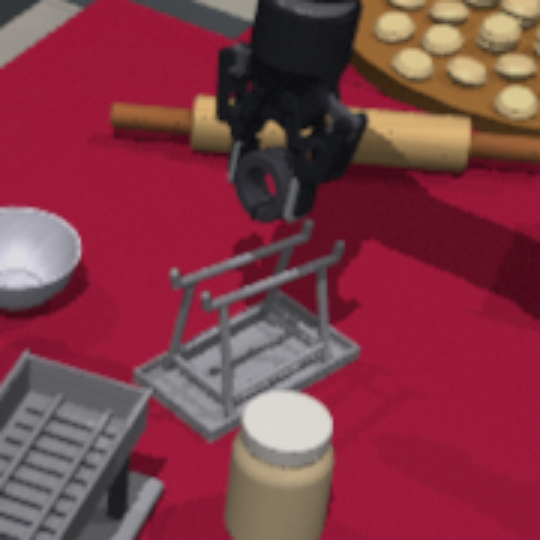

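```bash
python3 -m jog '[{"fingers":0.045,"x":0.001,"y":0.001,"z":0.020,"rx":-0.3,"ry":0,"rz":-0.6},{"fingers":0.045,"x":0.001,"y":0.001,"z":0.020,"rx":0,"ry":0,"rz":0},{"fingers":0.045,"x":0,"y":0,"z":0,"rx":0,"ry":0,"rz":0},{"fingers":0.045,"x":0,"y":0,"z":0,"rx":0,"ry":0,"rz":0}]'
python3 -c "
from h import *
plan((.4933,-.3027,.113),rot(-.26,np.radians(8)),1)"
```

```text
clock: 7.72
tcp_pos: [0.4971, -0.2965, 0.1346]
orientation: [-2.411, -1.872, -0.172]
contact_force: [0.0, -0.4, -3.5]
grip_width: 0.0546
gripper_force: 43.8
shift mm [-9.9 -2.2 20.4] turn [ 0.04 -0.08  0.55]
t 7.725 p [ 0.4971 -0.2965  0.1346] y-yaw -0.251 F [ 0.  -0.4 -3.5] w 0.0546
```

```bash
python3 -m jog '[{"fingers":0.045,"x":-0.005,"y":-0.001,"z":0.007,"rx":0,"ry":0,"rz":0.5},{"fingers":0.045,"x":-0.004,"y":-0.001,"z":0.007,"rx":0,"ry":0,"rz":0},{"fingers":0.045,"x":0,"y":0,"z":0,"rx":0,"ry":0,"rz":0},{"fingers":0.045,"x":0,"y":0,"z":0.001,"rx":0,"ry":0,"rz":0}]'
python3 -c "
from h import *
plan((.4933,-.3027,.113),rot(-.26,np.radians(8)),1)"
```

```text
clock: 8.22
tcp_pos: [0.493, -0.3031, 0.1179]
orientation: [-2.419, -1.859, -0.171]
contact_force: [-0.5, -0.2, -3.5]
grip_width: 0.0544
gripper_force: 43.8
shift mm [-0.2  0.2  4.9] turn [ 0.03 -0.08 -0.02]
t 8.225 p [ 0.493  -0.3031  0.1179] y-yaw -0.261 F [-0.5 -0.2 -3.5] w 0.0544
```

```bash
python3 -m jog '[{"fingers":0.045,"x":0,"y":0,"z":0.0015,"rx":0,"ry":0,"rz":0},{"fingers":0.045,"x":0,"y":0,"z":0.0005,"rx":0,"ry":0,"rz":0}]'; python3 -m jog '[{"fingers":0.045,"x":0,"y":0,"z":0.001,"rx":0,"ry":0,"rz":0},{"fingers":0.045,"x":0,"y":0,"z":0,"rx":0,"ry":0,"rz":0}]'
```

```text
clock: 8.48
tcp_pos: [0.4931, -0.3026, 0.1159]
orientation: [-2.419, -1.86, -0.171]
contact_force: [0.7, 0.0, -3.0]
grip_width: 0.0542
gripper_force: 43.8
clock: 8.72
tcp_pos: [0.4933, -0.3026, 0.115]
orientation: [-2.419, -1.86, -0.172]
contact_force: [0.5, 0.3, -2.6]
grip_width: 0.0541
gripper_force: 43.9
```

```bash
python3 -m jog '[{"fingers":0.045,"x":0,"y":0,"z":0.001,"rx":0,"ry":0,"rz":0},{"fingers":0.045,"x":0,"y":0,"z":0,"rx":0,"ry":0,"rz":0}]'; python3 -m jog '[{"fingers":0.045,"x":0,"y":0,"z":0.001,"rx":0,"ry":0,"rz":0},{"fingers":0.045,"x":0,"y":0,"z":0,"rx":0,"ry":0,"rz":0}]'
```

```text
clock: 8.98
tcp_pos: [0.4938, -0.3028, 0.1145]
orientation: [-2.421, -1.86, -0.172]
contact_force: [1.0, -1.0, 1.5]
grip_width: 0.0548
gripper_force: 44.4
clock: 9.22
tcp_pos: [0.4944, -0.303, 0.1141]
orientation: [-2.421, -1.861, -0.173]
contact_force: [1.4, -1.2, 6.0]
grip_width: 0.0542
gripper_force: 44.9
```

```bash
python3 -m jog '[{"fingers":0.045,"x":0,"y":0,"z":-0.0008,"rx":0,"ry":0,"rz":0},{"fingers":0.062,"x":0,"y":0,"z":0,"rx":0,"ry":0,"rz":0},{"fingers":0.072,"x":0,"y":0,"z":0,"rx":0,"ry":0,"rz":0},{"fingers":0.080,"x":0,"y":0,"z":0,"rx":0,"ry":0,"rz":0},{"fingers":0.080,"x":0,"y":0,"z":0,"rx":0,"ry":0,"rz":0},{"fingers":0.080,"x":0,"y":0,"z":-0.020,"rx":0,"ry":0,"rz":0},{"fingers":0.080,"x":0,"y":0,"z":-0.045,"rx":0,"ry":0,"rz":0},{"fingers":0.080,"x":0,"y":0,"z":-0.045,"rx":0,"ry":0,"rz":0}]'
python3 -c "
from h import *
snap('side','s4.png');cv2.imwrite('pics/v4.png',cv2.resize(cv2.imread('pics/s4.png')[100:400,200:500],None,fx=2,fy=2))
print(r.landmark_of('collar_mid','side'))
plan((.428,.316,.24),rot(.21),16,True)"
```

```text
clock: 10.22
tcp_pos: [0.4887, -0.3172, 0.2235]
orientation: [-2.418, -1.859, -0.171]
contact_force: [0.4, -0.8, 0.2]
grip_width: 0.08
gripper_force: 0.0
[{'xyz': [0.3501, -0.0049, 0.0238], 'score': 0.83}, {'xyz': [0.4941, -0.3065, 0.1255], 'score': 0.79}]
shift mm [43.2  8.9  5.3] turn [ 0.15 -0.48 -1.68]
shift mm [43.4  6.8  4.9] turn [ 0.15 -0.48 -1.68]
shift mm [43.4  4.7  4.5] turn [ 0.15 -0.48 -1.68]
shift mm [43.4  2.6  4.1] turn [ 0.15 -0.48 -1.68]
shift mm [43.2  0.6  3.7] turn [ 0.15 -0.48 -1.68]
shift mm [43.  -1.4  3.3] turn [ 0.15 -0.48 -1.68]
shift mm [42.7 -3.4  2.9] turn [ 0.15 -0.48 -1.68]
shift mm [42.2 -5.4  2.4] turn [ 0.15 -0.48 -1.68]
shift mm [41.7 -7.3  2. ] turn [ 0.15 -0.48 -1.68]
shift mm [41.1 -9.2  1.6] turn [ 0.15 -0.48 -1.68]
shift mm [ 40.4 -11.    1.2] turn [ 0.15 -0.48 -1.68]
shift mm [ 39.6 -12.8   0.8] turn [ 0.15 -0.48 -1.68]
shift mm [ 38.7 -14.6   0.4] turn [ 0.15 -0.48 -1.68]
shift mm [ 37.7 -16.3   0.1] turn [ 0.15 -0.48 -1.68]
shift mm [ 36.7 -17.9  -0.2] turn [ 0.15 -0.48 -1.68]
shift mm [ 35.6 -19.5  -0.5] turn [ 0.15 -0.48 -1.68]
t 10.325 p [ 0.4914 -0.3196  0.2278] y-yaw -0.262 F [-0.2 -0.4 -0.1] w 0.0796
```

View pics/v4.png

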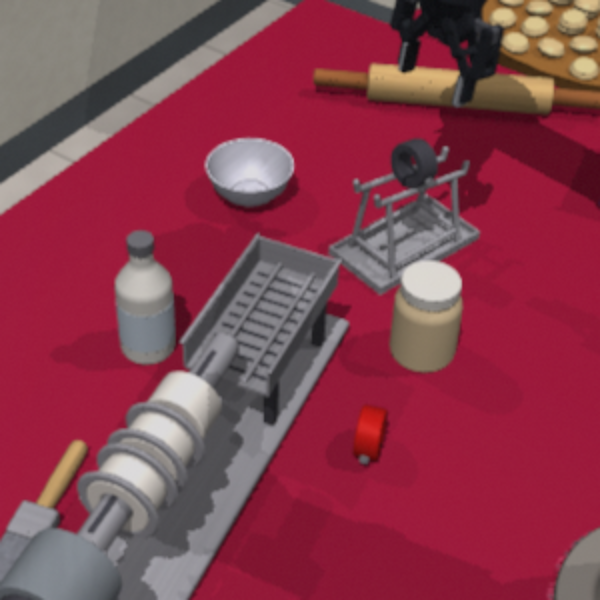

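Collar sits across both rods at crop px (413,163), bore along them, with the spacer and cutters still on the shaft. Now to get behind the last cutter.

```bash
python3 -m jog '[{"fingers":0.045,"x":0.059,"y":0.011,"z":0.005,"rx":0.2,"ry":-0.64,"rz":-2.2},{"fingers":0.045,"x":0.058,"y":0.008,"z":0.005,"rx":0.2,"ry":-0.64,"rz":-2.2},{"fingers":0.045,"x":0.058,"y":0.005,"z":0.004,"rx":0.2,"ry":-0.64,"rz":-2.2},{"fingers":0.045,"x":0.058,"y":0.001,"z":0.004,"rx":0.2,"ry":-0.64,"rz":-2.2},{"fingers":0.045,"x":0.057,"y":-0.002,"z":0.004,"rx":0.2,"ry":-0.64,"rz":-2.2},{"fingers":0.045,"x":0.057,"y":-0.005,"z":0.003,"rx":0.2,"ry":-0.64,"rz":-2.2},{"fingers":0.045,"x":0.056,"y":-0.008,"z":0.003,"rx":0.2,"ry":-0.64,"rz":-2.2},{"fingers":0.045,"x":0.055,"y":-0.011,"z":0.003,"rx":0.2,"ry":-0.64,"rz":-2.2}]'
python3 -c "
from h import *
plan((.4285,.3194,.235),rot(.21),5,True)"
```

```text
clock: 11.32
tcp_pos: [0.5449, 0.1329, 0.238]
orientation: [-2.141, -2.25, -0.056]
contact_force: [1.1, -0.6, 0.0]
grip_width: 0.0447
gripper_force: 0.0
shift mm [ 42.3 -15.3   2.7] turn [ 0.07 -0.57 -1.84]
shift mm [ 41.2 -17.2   2.2] turn [ 0.07 -0.57 -1.84]
shift mm [ 39.9 -19.1   1.8] turn [ 0.07 -0.57 -1.84]
shift mm [ 38.6 -20.8   1.3] turn [ 0.07 -0.57 -1.84]
shift mm [ 37.1 -22.5   0.9] turn [ 0.07 -0.57 -1.84]
t 11.325 p [0.5449 0.1329 0.238 ] y-yaw 0.049 F [ 1.1 -0.6  0. ] w 0.0447
```

```bash
python3 -m jog '[{"fingers":0.045,"x":0.042,"y":-0.0153,"z":0.0027,"rx":0.1,"ry":-0.57,"rz":-1.84},{"fingers":0.045,"x":0.041,"y":-0.0172,"z":0.0022,"rx":0.1,"ry":-0.57,"rz":-1.84},{"fingers":0.045,"x":0.040,"y":-0.019,"z":0.0018,"rx":0.1,"ry":-0.57,"rz":-1.84},{"fingers":0.045,"x":0.0385,"y":-0.021,"z":0.0013,"rx":0,"ry":-0.57,"rz":-1.84},{"fingers":0.045,"x":0.037,"y":-0.0225,"z":0.001,"rx":0,"ry":-0.57,"rz":-1.84},{"fingers":0.045,"x":0,"y":0,"z":0,"rx":0,"ry":0,"rz":0},{"fingers":0.045,"x":0,"y":0,"z":0,"rx":0,"ry":0,"rz":0}]'
python3 -c "
from h import *
plan((.4285,.3194,.118),rot(.21),1)"
```

```text
clock: 12.2
tcp_pos: [0.4294, 0.3164, 0.235]
orientation: [1.978, 2.44, 0.0]
contact_force: [-0.1, -0.2, -0.7]
grip_width: 0.0452
gripper_force: 0.0
shift mm [  3.1  -0.3 117. ] turn [ 0.02  0.   -0.08]
t 12.2 p [0.4294 0.3164 0.235 ] y-yaw 0.209 F [-0.1 -0.2 -0.7] w 0.0452
```

```bash
python3 -m jog '[{"fingers":0.045,"x":0.0025,"y":0,"z":0.035,"rx":0,"ry":0,"rz":0},{"fingers":0.045,"x":0,"y":0,"z":0.030,"rx":0,"ry":0,"rz":0},{"fingers":0.045,"x":0,"y":0,"z":0.010,"rx":0,"ry":0,"rz":0},{"fingers":0.045,"x":0,"y":0,"z":0,"rx":0,"ry":0,"rz":0}]'
python3 -c "
from h import *
snap('side','s5.png');cv2.imwrite('pics/v5.png',cv2.resize(cv2.imread('pics/s5.png')[200:440,160:360],None,fx=2.5,fy=2.5))
plan((.4285,.3194,.118),rot(.21),1)"
```

```text
clock: 12.7
tcp_pos: [0.4293, 0.3187, 0.1602]
orientation: [-1.98, -2.439, -0.0]
contact_force: [0.7, 0.3, 0.1]
grip_width: 0.0448
gripper_force: 0.0
shift mm [ 0.2 -1.1 43. ] turn [ 0.08 -0.06 -0.14]
t 12.75 p [0.4295 0.3194 0.161 ] y-yaw 0.208 F [-0.3 -0.1  0.4] w 0.0451
```

View pics/v5.png

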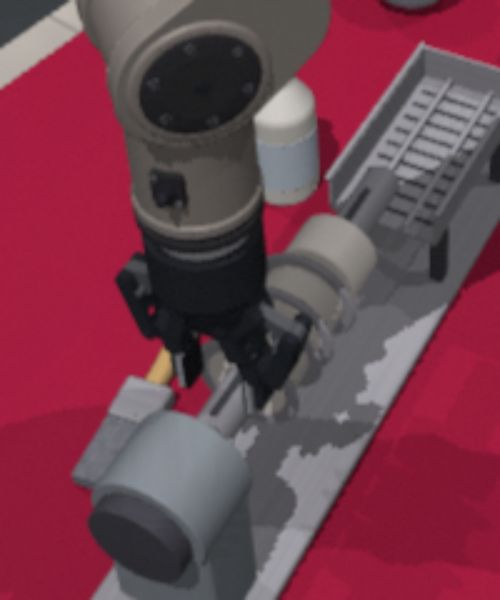

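The fingers (crop px (190,370) and (262,390)) straddle the bare shaft behind the last cutter, clear of the bearing block. Lower, then push.

```bash
python3 -m jog '[{"fingers":0.045,"x":0,"y":-0.001,"z":0.020,"rx":0,"ry":0,"rz":0},{"fingers":0.045,"x":0,"y":0,"z":0.020,"rx":0,"ry":0,"rz":0},{"fingers":0.045,"x":0,"y":0,"z":0,"rx":0,"ry":0,"rz":0}]'; python3 -m jog '[{"fingers":0.045,"x":-0.005,"y":0,"z":0,"rx":0,"ry":0,"rz":0},{"fingers":0.045,"x":-0.008,"y":0,"z":0,"rx":0,"ry":0,"rz":0},{"fingers":0.045,"x":-0.008,"y":0,"z":0,"rx":0,"ry":0,"rz":0},{"fingers":0.045,"x":-0.008,"y":0,"z":0,"rx":0,"ry":0,"rz":0},{"fingers":0.045,"x":-0.008,"y":0,"z":0,"rx":0,"ry":0,"rz":0},{"fingers":0.045,"x":-0.008,"y":0,"z":0,"rx":0,"ry":0,"rz":0}]'
```

```text
clock: 13.12
tcp_pos: [0.4274, 0.3187, 0.1195]
orientation: [-1.978, -2.44, 0.002]
contact_force: [0.5, -0.3, 0.1]
grip_width: 0.0448
gripper_force: 0.0
clock: 13.88
tcp_pos: [0.4373, 0.2763, 0.1209]
orientation: [-1.976, -2.441, -0.005]
contact_force: [-0.9, 6.3, 1.1]
grip_width: 0.045
gripper_force: 0.0
```

```bash
python3 -m jog '[{"fingers":0.045,"x":-0.010,"y":0,"z":0,"rx":0,"ry":0,"rz":0},{"fingers":0.045,"x":-0.010,"y":0,"z":0,"rx":0,"ry":0,"rz":0},{"fingers":0.045,"x":-0.010,"y":0,"z":0,"rx":0,"ry":0,"rz":0},{"fingers":0.045,"x":-0.010,"y":0,"z":0,"rx":0,"ry":0,"rz":0},{"fingers":0.045,"x":-0.010,"y":0,"z":0,"rx":0,"ry":0,"rz":0},{"fingers":0.045,"x":-0.010,"y":0,"z":0,"rx":0,"ry":0,"rz":0},{"fingers":0.045,"x":-0.010,"y":0,"z":0,"rx":0,"ry":0,"rz":0}]'
python3 -c "
from h import *
plan((.4815+.2085*.050,.071-.978*.050,.120),rot(.21),1)"
```

```text
clock: 14.75
tcp_pos: [0.4518, 0.2081, 0.1209]
orientation: [-1.976, -2.441, -0.006]
contact_force: [-1.6, 6.6, 1.2]
grip_width: 0.0453
gripper_force: 0.0
shift mm [-190.3    0.5    0.4] turn [ 0.13 -0.17 -0.  ]
t 14.75 p [0.4518 0.2081 0.1209] y-yaw 0.21 F [-1.6  6.6  1.2] w 0.0453
```

```bash
python3 -m jog '[{"fingers":0.045,"x":-0.008,"y":0,"z":0,"rx":0,"ry":0,"rz":0},{"fingers":0.045,"x":-0.008,"y":0,"z":0,"rx":0,"ry":0,"rz":0},{"fingers":0.045,"x":-0.008,"y":0,"z":0,"rx":0,"ry":0,"rz":0}]';python3 -m jog '[{"fingers":0.045,"x":-0.006,"y":0,"z":0,"rx":0,"ry":0,"rz":0},{"fingers":0.045,"x":-0.006,"y":0,"z":0,"rx":0,"ry":0,"rz":0},{"fingers":0.045,"x":-0.006,"y":0,"z":0,"rx":0,"ry":0,"rz":0},{"fingers":0.045,"x":-0.006,"y":0,"z":0,"rx":0,"ry":0,"rz":0}]'
python3 -c "
from h import *
snap('side','s6.png');cv2.imwrite('pics/v6.png',cv2.resize(cv2.imread('pics/s6.png')[190:370,230:410],None,fx=3,fy=3))
print(r.landmark_of('spacer_mid','side'))
plan((.4815+.2085*.050,.071-.978*.050,.120),rot(.21),1)"
```

```text
clock: 15.12
tcp_pos: [0.4567, 0.1847, 0.1209]
orientation: [-1.976, -2.441, -0.006]
contact_force: [-1.7, 7.8, 2.6]
grip_width: 0.0449
gripper_force: 0.0
clock: 15.62
tcp_pos: [0.4616, 0.1612, 0.1209]
orientation: [-1.976, -2.442, -0.005]
contact_force: [-1.4, 9.2, 1.1]
grip_width: 0.0454
gripper_force: 0.0
[{'xyz': [0.4838, 0.0517, 0.124], 'score': 0.67}]
shift mm [-141.3    0.8    0.5] turn [ 0.1  -0.09 -0.06]
t 15.725 p [0.4618 0.1602 0.1207] y-yaw 0.209 F [-0.7  3.9  1.2] w 0.0448
```

View pics/v6.png

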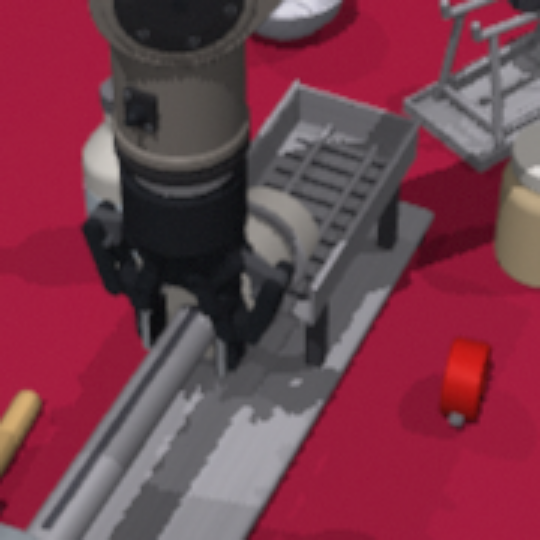

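The spacer (crop px (290,235)) is leaving the end into the trough, tilting slightly, with the cutters following. I continue slowly.

```bash
python3 -m jog '[{"fingers":0.045,"x":-0.005,"y":0,"z":0,"rx":0,"ry":0,"rz":0},{"fingers":0.045,"x":-0.005,"y":0,"z":0,"rx":0,"ry":0,"rz":0},{"fingers":0.045,"x":-0.005,"y":0,"z":0,"rx":0,"ry":0,"rz":0},{"fingers":0.045,"x":-0.005,"y":0,"z":0,"rx":0,"ry":0,"rz":0}]';python3 -m jog '[{"fingers":0.045,"x":-0.006,"y":0,"z":0,"rx":0,"ry":0,"rz":0},{"fingers":0.045,"x":-0.006,"y":0,"z":0,"rx":0,"ry":0,"rz":0},{"fingers":0.045,"x":-0.006,"y":0,"z":0,"rx":0,"ry":0,"rz":0},{"fingers":0.045,"x":-0.006,"y":0,"z":0,"rx":0,"ry":0,"rz":0}]'
python3 -c "
from h import *
plan((.4815+.2085*.050,.071-.978*.050,.120),rot(.21),1)"
```

```text
clock: 16.23
tcp_pos: [0.4657, 0.1418, 0.1208]
orientation: [-1.976, -2.441, -0.005]
contact_force: [-1.9, 7.3, 2.3]
grip_width: 0.0447
gripper_force: 0.0
clock: 16.73
tcp_pos: [0.4708, 0.1184, 0.1208]
orientation: [-1.976, -2.442, -0.005]
contact_force: [-1.6, 7.8, 3.1]
grip_width: 0.0451
gripper_force: 0.0
shift mm [-98.6   0.6   0.5] turn [ 0.12 -0.15  0.02]
t 16.725 p [0.4708 0.1184 0.1208] y-yaw 0.21 F [-1.6  7.8  3.1] w 0.0451
```

```bash
python3 -m jog '[{"fingers":0.045,"x":-0.006,"y":0,"z":0,"rx":0,"ry":0,"rz":0},{"fingers":0.045,"x":-0.006,"y":0,"z":0,"rx":0,"ry":0,"rz":0},{"fingers":0.045,"x":-0.006,"y":0,"z":0,"rx":0,"ry":0,"rz":0},{"fingers":0.045,"x":-0.006,"y":0,"z":0,"rx":0,"ry":0,"rz":0}]';python3 -m jog '[{"fingers":0.045,"x":-0.006,"y":0,"z":0,"rx":0,"ry":0,"rz":0},{"fingers":0.045,"x":-0.006,"y":0,"z":0,"rx":0,"ry":0,"rz":0},{"fingers":0.045,"x":-0.006,"y":0,"z":0,"rx":0,"ry":0,"rz":0},{"fingers":0.045,"x":-0.006,"y":0,"z":0,"rx":0,"ry":0,"rz":0}]'
python3 -c "
from h import *
snap('side','s7.png');cv2.imwrite('pics/v7.png',cv2.resize(cv2.imread('pics/s7.png')[170:350,250:430],None,fx=3,fy=3))
for t in('spacer_mid','cutter_a_mid'):print(t,r.landmark_of(t,'side'))
plan((.4815+.2085*.050,.071-.978*.050,.120),rot(.21),1)"
```

```text
clock: 17.23
tcp_pos: [0.4755, 0.0944, 0.1204]
orientation: [-1.976, -2.441, -0.004]
contact_force: [-0.6, 5.5, -1.2]
grip_width: 0.0449
gripper_force: 1.4
clock: 17.73
tcp_pos: [0.4801, 0.0705, 0.12]
orientation: [-1.976, -2.441, -0.002]
contact_force: [-1.0, 5.6, -1.5]
grip_width: 0.0451
gripper_force: 1.4
spacer_mid [{'xyz': [0.7161, -0.2695, 0.0006], 'score': 0.5}, {'xyz': [0.5043, -0.035, 0.1268], 'score': 0.47}]
cutter_a_mid [{'xyz': [0.498, 0.0002, 0.1358], 'score': 0.73}]
shift mm [-48.7   1.6   0.1] turn [-0.   -0.02 -0.1 ]
t 17.875 p [0.4803 0.0694 0.1201] y-yaw 0.208 F [-0.7  2.7 -1.4] w 0.0449
```

View pics/v7.png

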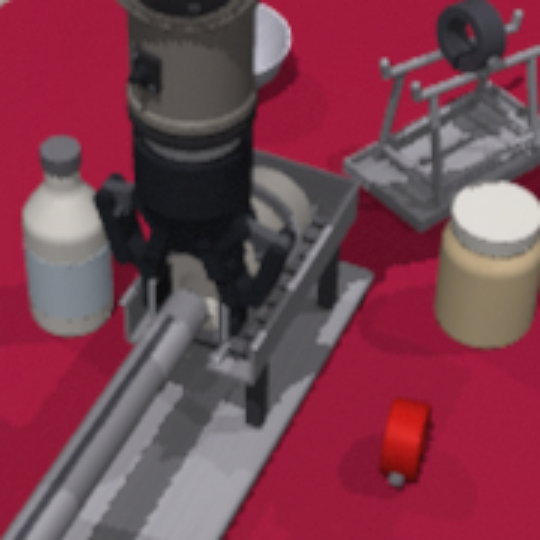

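The train is in line in the trough (crop px (275,220)), and the collar is still on the rods (470,35). I push on about 48 mm.

```bash
python3 -m jog '[{"fingers":0.045,"x":-0.006,"y":0.0005,"z":0,"rx":0,"ry":0,"rz":0},{"fingers":0.045,"x":-0.006,"y":0.0005,"z":0,"rx":0,"ry":0,"rz":0},{"fingers":0.045,"x":-0.006,"y":0,"z":0,"rx":0,"ry":0,"rz":0},{"fingers":0.045,"x":-0.006,"y":0,"z":0,"rx":0,"ry":0,"rz":0}]';python3 -m jog '[{"fingers":0.045,"x":-0.006,"y":0,"z":0,"rx":0,"ry":0,"rz":0},{"fingers":0.045,"x":-0.006,"y":0,"z":0,"rx":0,"ry":0,"rz":0},{"fingers":0.045,"x":-0.006,"y":0,"z":0,"rx":0,"ry":0,"rz":0},{"fingers":0.045,"x":-0.004,"y":0,"z":0,"rx":0,"ry":0,"rz":0}]'
python3 -c "
from h import *
for t in('spacer_mid','cutter_a_mid'):print(t,r.landmark_of(t,'side'))
plan((.4815+.2085*.050,.071-.978*.050,.120),rot(.21),1)"
```

```text
clock: 18.38
tcp_pos: [0.4852, 0.0481, 0.1202]
orientation: [-1.975, -2.44, -0.001]
contact_force: [-4.1, 8.2, 2.0]
grip_width: 0.0449
gripper_force: 2.1
clock: 18.88
tcp_pos: [0.4898, 0.0266, 0.1201]
orientation: [-1.975, -2.44, -0.001]
contact_force: [-3.8, 6.9, 2.6]
grip_width: 0.0448
gripper_force: 2.2
spacer_mid [{'xyz': [0.7161, -0.2695, 0.0006], 'score': 0.5}, {'xyz': [0.5043, -0.035, 0.1268], 'score': 0.47}]
cutter_a_mid [{'xyz': [0.498, 0.0002, 0.1358], 'score': 0.73}]
shift mm [-4.4  1.2  0. ] turn [-0.08 -0.13 -0.03]
t 18.975 p [0.4898 0.0262 0.12  ] y-yaw 0.21 F [-2.4  5.2  0.3] w 0.0448
```

```bash
python3 -m jog '[{"fingers":0.045,"x":0.008,"y":0,"z":0,"rx":0,"ry":0,"rz":0},{"fingers":0.045,"x":0.004,"y":0,"z":-0.005,"rx":0,"ry":0,"rz":0},{"fingers":0.045,"x":0,"y":0,"z":-0.035,"rx":0,"ry":0,"rz":0},{"fingers":0.045,"x":0,"y":0,"z":-0.050,"rx":0,"ry":0,"rz":0},{"fingers":0.045,"x":0.055,"y":0,"z":-0.030,"rx":0,"ry":0,"rz":0},{"fingers":0.045,"x":0.06,"y":0,"z":0,"rx":0,"ry":0,"rz":0},{"fingers":0.045,"x":0.06,"y":0,"z":0,"rx":0,"ry":0,"rz":0},{"fingers":0.045,"x":0.06,"y":0,"z":0,"rx":0,"ry":0,"rz":0}]'
python3 - <<'E'
from h import *
e=np.array([.4815,.071]);f=np.array([-.2085,.978]);g=np.array([.978,.2085])
ims=[]
for c in('side','top'):
    im,d=snap(c,c+'8.png'); P=cloud(c,d).reshape(-1,3)
    for t in('spacer_mid','cutter_a_mid','collar_mid','sanitiser','jar','bowl','pastry_brush'):
        print(c,t,[(np.round(o['xyz'],3).tolist(),'st',round((np.array(o['xyz'][:2])-e)@g,3),round((np.array(o['xyz'][:2])-e)@f,3)) for o in r.landmark_of(t,c)[:3]])
    s=(P[:,:2]-e)@f;t=(P[:,:2]-e)@g
    for b in np.arange(-.19,.0,.006):
        m=(s>=b)&(s<b+.006)&(abs(t)<.043)&(P[:,2]>.13)&(P[:,2]<.2)
        if m.sum()>3: q=t[m];print(round(b+.003,3),P[m,2].max().round(3),q.min().round(3),q.max().round(3),end=' | ')
    print()
a=cv2.resize(cv2.imread('pics/side8.png')[140:320,270:470],(440,396));b=cv2.resize(cv2.imread('pics/top8.png')[220:340,230:390],(360,270));b=cv2.copyMakeBorder(b,0,126,0,0,0)
cv2.imwrite('pics/v8.png',np.hstack([a,b]))
o=r.get_obs();print(o['clock'],o['tcp_pos'])
E
```

```text
clock: 19.98
tcp_pos: [0.4399, 0.2677, 0.2411]
orientation: [1.978, 2.438, 0.002]
contact_force: [0.8, 0.2, 0.4]
grip_width: 0.045
gripper_force: 0.0
side spacer_mid [([0.511, -0.079, 0.122], 'st', np.float64(-0.003), np.float64(-0.152)), ([0.496, -0.309, 0.132], 'st', np.float64(-0.065), np.float64(-0.375))]
side cutter_a_mid [([0.503, -0.042, 0.134], 'st', np.float64(-0.003), np.float64(-0.115)), ([0.498, -0.004, 0.136], 'st', np.float64(0.001), np.float64(-0.077)), ([0.56, 0.278, 0.004], 'st', np.float64(0.12), np.float64(0.186))]
side collar_mid [([0.35, -0.003, 0.026], 'st', np.float64(-0.144), np.float64(-0.044)), ([0.494, -0.305, 0.13], 'st', np.float64(-0.066), np.float64(-0.371))]
side sanitiser [([0.632, 0.024, 0.0], 'st', np.float64(0.137), np.float64(-0.077)), ([0.715, -0.27, 0.002], 'st', np.float64(0.157), np.float64(-0.383))]
side jar [([0.385, -0.168, -0.002], 'st', np.float64(-0.144), np.float64(-0.213))]
side bowl [([0.715, -0.27, 0.002], 'st', np.float64(0.158), np.float64(-0.382))]
side pastry_brush [([0.562, 0.28, 0.0], 'st', np.float64(0.123), np.float64(0.188))
[... 1332 characters left out ...]
0.28, 0.003], 'st', np.float64(0.127), np.float64(0.186))]
-0.175 0.156 -0.03 0.023 | -0.169 0.16 -0.031 0.03 | -0.163 0.158 -0.031 0.031 | -0.157 0.158 -0.031 0.03 | -0.151 0.161 -0.031 0.029 | -0.145 0.159 -0.031 0.031 | -0.139 0.16 -0.031 0.031 | -0.133 0.178 -0.042 0.04 | -0.127 0.177 -0.04 0.039 | -0.121 0.17 -0.032 0.031 | -0.115 0.17 -0.031 0.031 | -0.109 0.171 -0.032 0.031 | -0.103 0.172 -0.031 0.029 | -0.097 0.181 -0.04 0.041 | -0.091 0.179 -0.042 0.04 | -0.085 0.17 -0.032 0.031 | -0.079 0.171 -0.031 0.03 | -0.073 0.171 -0.032 0.032 | -0.067 0.17 -0.032 0.032 | -0.061 0.175 -0.038 0.038 | -0.055 0.181 -0.04 0.038 | -0.001 0.154 -0.01 0.01 | 
20.775 [0.44004524 0.26632126 0.24038668]
```

View pics/v8.png

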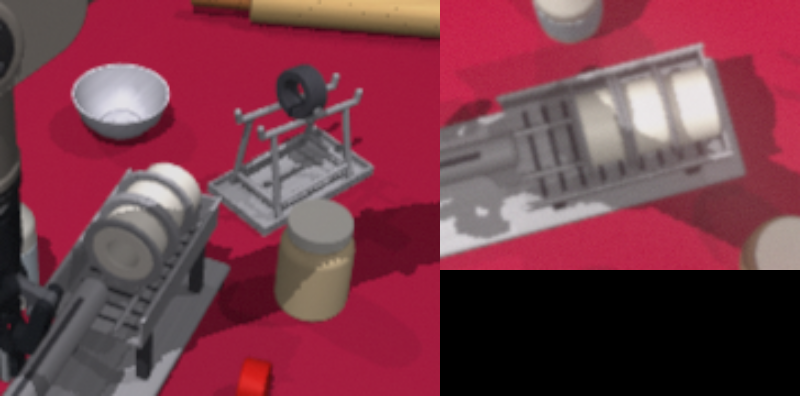

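All three lie upright in line in the trough: cutters at y of about -0.077 and -0.115 m, spacer at about -0.155 m. The far wall keeps the spacer's centre at -0.159 m or nearer. The collar is on the rods (left px (300,90)), and the bottle, jar, brush and bowl have not moved measurably. The gripper is clear at 0.24 m height.

```bash
python3 -c "
from bench import r
print(r.hand_in())"
```

```text
the job is handed in; nothing more can be done
None
```

The job is handed in after about 21 s: the last pictures show the dark collar on the two rods, both cutters and the spacer in line in the trough clear of the shaft end, and the bottle, jar, brush and bowl where they were (no verdict was returned).

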